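Take the yard gully apart on the shop counter

TASK

Take the display yard gully apart so that a customer can see its parts. Lay the grating on the sloped stand, flat on the slope with one edge square against the lip; then stand the leaf basket upright on the rubber mat, and last lift out the orange odour-trap hood and stand it upright on the mat beside the basket. Set every part down rather than letting it drop, and leave the carton and the blue-banded tin where they are.

Things in the scene. Friction and masses are not known exactly. Their poses are not given: they have to be found in the camera images.
- gully: Grey plastic yard gully, fixed. Origin: centre of its underside, z up. Square collar 204 outside, 196 inside, top at z = 177; ledge at z = 148 round a 176 square chamber, floor z = 6. A 75 mm outlet stub points along +x. Holds grating, basket and hood, at its own yaw: each comes straight up until clear of the collar. Gully, stand and mat stand left, ahead and right of the robot, in any order.
- grating: Loose steel grating, 190 x 190 x 25 high, 0.6 to 0.9 kg. Origin: centre of its underside, z up; at first in the gully at (0, 0, 152), resting on the basket's rim, 3 mm play. Lifting bar along its x through the middle, 8 wide (y), z = 13 to 25, free over x = -55 to +55; gaps beside it 35 mm wide (y = 4 to 39), open to the underside and below. Frame 25 high, other bars z = 13 to 25.
- basket: Loose green plastic leaf basket, 0.15 to 0.31 kg. Origin: level with the bucket's flat underside, below the rim's centre, z up; at first in the gully at (0, 0, 82), rim on the ledge and over the hood, 3 mm play. Rim 190 x 190, z = 66 to 70. Open bucket 70 deep, 108 (x) by 150 (y), its middle at x = -28. Handle: see basket_handle.
- basket_base (a point): Point in the middle of the underside of the basket's bucket, on which it stands (basket frame: x = -28, y = 0, z = 0).
- basket_handle (a point): Middle of the basket's cross handle, a straight green bar along the basket's y, 10 wide (x), 12 high (z = 50 to 62 in the basket), 146 long, inside the bucket's mouth; 40 mm or more free on both sides; bucket floor 51 mm below.
- hood: Loose orange plastic odour-trap hood, 0.11 to 0.22 kg: a box 50 (x) by 140 (y) by 100 high, walls 4, open at the back (+x) and below, standing on its lower edge. Origin: centre of its underside, z up; at first in the gully at (60, 0, 6), in upright guides with 3 mm play. Lifting tab on its roof: see hood_tab.
- hood_tab (a point): Grip point on the hood's upright lifting tab, which is 40 wide (along the hood's y), 10 thick (x), from z = 100 (the roof) to 136; this point is at x = -8, y = 0, z = 124 of the hood. In the gully it lies 31 mm from the wall behind it.
- stand: White sheet-metal display stand that carries the slope; fixed. Origin: centre of its foot on the counter, z up; its low side, with the lip, is at its -x, towards the robot; foot 205 x 210; its highest edge is 96 above the counter.
- slope: The stand's flat panel, inclined 20 degrees; fixed. Origin: middle of its upper face, 60 above the counter. x runs up the slope (away from the robot), y across it, z is the outward normal. Face: x = -100 to +105, y = -110 to +110. Blue lip along the low edge, inner face at x = -100, 12 high; the grating touching it squarely has its origin at x = -5.
- mat: Black rubber counter mat, 300 (x) by 220 (y), 4 thick, fixed. Origin: centre of its underside, on the counter; top at z = 4.
- carton: Loose bystander: brown cardboard carton, 150 x 95 x 70 high, beyond the task's things on the left.
- tin: Loose bystander: round tin with a blue band, diameter 74, 100 high, beyond the task's things on the right.

How it is judged:
By the outcome, as a careful person would: the job done as asked, in the order asked, and still so for the second after the job is handed in, with the robot touching nothing.
It also fails if it takes over 72 s, if anything falls off the work surface, if the arm or the gripper's body presses on something with over 40 N, if the wrist force passes 120 N, or if a joint passes its speed limit or range.

ROBOT

A 6-joint arm with a two-finger parallel gripper is mounted at the origin on the work surface. World frame = base frame: x ahead of the robot, y to its left, z up, the work surface at z = 0. Lengths are in m, angles in rad, forces in N, time in s.
With the tool pointing down it reaches from about 0.25 to 0.775 m from the base axis. Payload 4 kg.
Tool frame: the origin (TCP) lies between the finger pads; the fingertips stand 17 mm ahead of it and the grasp point (between the pads) lies 2 mm behind it (env.finger_overhang is the distance from the TCP to the fingertips, in m); x points along the fingers, y is the direction in which the jaws open and shut, and the axes are right-handed (so a half turn about x gives the same grasp; the last joint's range is limited). The gripper opens to 94 mm and grips with 3 to 60 N. Pads are 16 mm wide; open, the fingers measure 119 mm over their backs; the gripper's body (75 mm by 177 mm) begins 78 mm behind the grasp point.
Start: joints at [1.097, 0.087, 1.371, -0, 1.684, -0.103], TCP at [0.199, 0.513, 0.223] pointing down, gripper open.
Joint ranges: [-3.1, 3.1], [-0.76, 2.03], [0.27, 2.55], [-1.08, 4.22], [0.17, 2.65], [-2.57, 2.57]. Speed limits (rad/s): [2.79, 2.79, 3.14, 3.14, 3.14, 3.14].

INTERFACE

Orientations are given as a unit quaternion [x, y, z, w].
In Python, from plant import env, optics gives the robot as it stands.
- The arm moves only by the shell command python3 -m pendant 'ROWS'. ROWS is JSON, a list of rows, each a list of 5 numbers: the shift along the tool's x, y, z in cm, then the turn about the tool's x in degrees, then the closure, from 0 (fully open) to 1 (shut). In form: [[x, y, z, yaw, gripper], ...]. A call has 1 to 10 rows; each row shifts and turns the commanded pose from where the row before left it, along the tool's axes as they then stand; what a row does not reach is not made up. A row lasts 1/8 s, in which the tool goes at most 62.5 mm and 10.7 degrees, less where a joint would pass 70% of its speed; a pose out of reach is approached as far as the arm can. A call is refused whole if a number of a shift passes 6.25 or a number of a turn 10.7, either way. A call with a gripper value outside its range is refused whole. The fingers move at their own pace and stop on an object; the grip force is fixed at half the most. Time passes only in rows, so rows that do not move let the fingers close. It gives the time, the measured TCP pose, the force and the opening at its end, in the units of the state.
- env.read_state(): the state, without advancing time (a new reading comes with each control period).
- optics.camera(name): name is "side" or "top" or "wrist"; returns a dict with "frame" (400x640x3 uint8, blue, green, red), "range_z" (400x640 float32, m along the optical axis (not along the pixel's ray), 0 where there is no reading), "intrinsics" (3x3 intrinsics, pixels), "world_to_cam" (4x4, takes a point from world to camera coordinates); the wrist camera has in their place "T_tool_cam" (4x4, takes a point from camera to tool coordinates, whose origin is the TCP and whose axes are the tool frame's). Camera axes: x right, y down, z forward; pixel columns grow to the right and rows downward; lengths in m; the calibration is good to about 2 mm. A picture is of the moment at which its call begins: read the wrist's pose just before it.
- env.finish_job(): hands the job in, once; it reports no verdict.
The state is a dict: "clock": time; "joints": joint angles; "joint_velocities": joint speeds; "effort": joint torques, N m; "tcp_pos": TCP position; "eef_rot": TCP orientation; "contact_force": force on the tool from outside, world axes, zero at the start; "wrist_torque": the same for the moment, N m; "grip_width": opening from 0.0 (shut) to 1.0 (fully open).
Only numpy, scipy, OpenCV 4.12 (cv2) and the standard library are available. Lean on these libraries where they do the work, as an engineer would, in place of code of your own. Each camera call takes 0.05 s, during which the arm holds its last target.

## Working session

There is one attempt and no reset: what is moved stays moved. The work goes in short steps, Python scripts to look and compute and a shell command to move; the robot and the scene stay as the last step left them, time stands still between calls to the robot, and variables do not carry over. Pictures are saved under pics/ and viewed, and the job is handed in when it is done.

```bash
ls; mkdir -p pics; python3 - <<'E'
from plant import env, optics
import cv2, numpy as np
s=env.read_state(); print({k:np.round(v,3).tolist() for k,v in s.items()})
for n in ("top","side"):
    c=optics.camera(n); cv2.imwrite(f"pics/{n}0.png",c["frame"]); print(n,c["intrinsics"].round(1).tolist(),c["world_to_cam"].round(3).tolist())
    np.savez(f"pics/{n}0.npz",**c)
c=optics.camera("wrist"); print(c["T_tool_cam"].round(3).tolist())
E
```

```text
pics
{'clock': 0.0, 'joints': [1.097, 0.088, 1.372, -0.0, 1.684, -0.103], 'joint_velocities': [-0.0, -0.0, -0.001, 0.002, 0.0, 0.0], 'effort': [-0.003, -34.018, -30.242, 0.071, 0.033, -0.0], 'tcp_pos': [0.199, 0.512, 0.221], 'eef_rot': [0.13, 0.695, -0.131, 0.695], 'contact_force': [-0.196, 0.301, -0.728], 'wrist_torque': [-0.031, 0.044, -0.016], 'grip_width': 1.0}
top [[385.8, 0.0, 316.3], [0.0, 385.8, 202.0], [0.0, 0.0, 1.0]] [[0.0, -0.999, 0.033, -0.029], [-0.983, -0.006, -0.183, 0.579], [0.183, -0.033, -0.983, 1.131], [0.0, 0.0, 0.0, 1.0]]
side [[365.8, 0.0, 319.8], [0.0, 365.8, 198.5], [0.0, 0.0, 1.0]] [[0.421, -0.907, -0.01, -0.242], [-0.621, -0.28, -0.732, 0.447], [0.661, 0.314, -0.681, 0.589], [0.0, 0.0, 0.0, 1.0]]
[[0.001, -0.26, 0.965, -0.162], [1.0, 0.001, -0.001, 0.001], [-0.0, 0.965, 0.26, -0.075], [0.0, 0.0, 0.0, 1.0]]
```

View pics/top0.png

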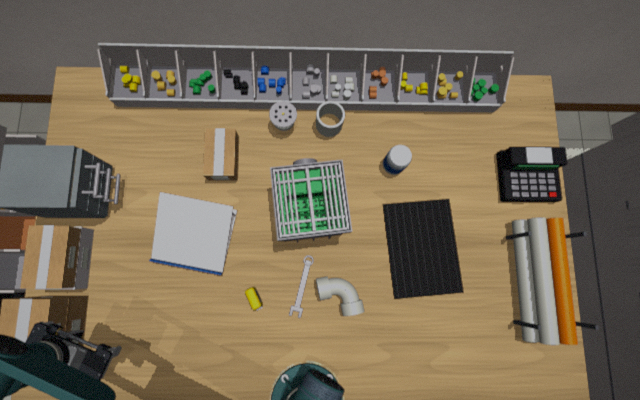

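View pics/side0.png

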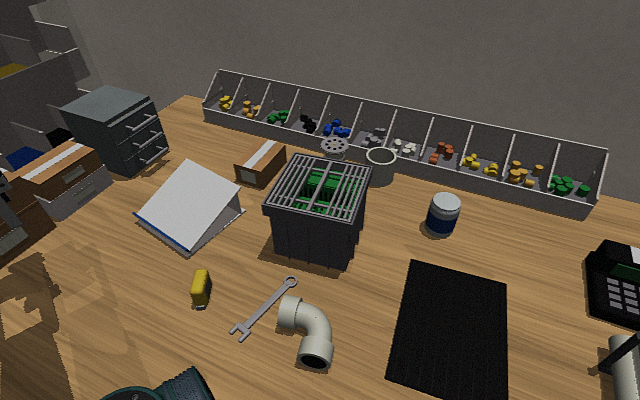

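The top view shows the stand on the left (about px 193,233, lip on the near edge), the gully in the middle (311,201, outlet stub away at 305,162) and the mat on the right (422,248). The carton is at (220,153) and the tin at (398,158). Next I'll enlarge crops.

```bash
cat > h.py <<'E'
import numpy as np, cv2
def load(p): return np.load(p)
def pix2w(c,u,v,z=None,d=None):
    K=c["intrinsics"];T=np.linalg.inv(c["world_to_cam"])
    r=np.linalg.inv(K)@np.array([u,v,1.]); o=T[:3,3]; r=T[:3,:3]@r
    if z is not None: return o+r*(z-o[2])/r[2]
    if d is None: d=np.median(c["range_z"][int(v)-1:int(v)+2,int(u)-1:int(u)+2])
    return o+r*d
def cloud(c):
    v,u=np.mgrid[0:400,0:640]; d=c["range_z"]; K=c["intrinsics"]
    P=np.stack([(u-K[0,2])/K[0,0]*d,(v-K[1,2])/K[1,1]*d,d],-1)
    T=np.linalg.inv(c["world_to_cam"]); W=P@T[:3,:3].T+T[:3,3]; W[d<=0]=np.nan; return W
def crop(c,u0,v0,u1,v1,s,name):
    cv2.imwrite(name,cv2.resize(c["frame"][v0:v1,u0:u1],None,fx=s,fy=s,interpolation=cv2.INTER_CUBIC))
E
python3 - <<'E'
from h import *
c=load("pics/top0.npz")
crop(c,260,150,360,250,6,"pics/g.png"); crop(c,140,180,245,280,6,"pics/s.png"); crop(c,375,190,475,305,5,"pics/m.png")
W=cloud(c)
# slope plane
u0=W[215:255,170:215].reshape(-1,3); u0=u0[~np.isnan(u0[:,0])]
A=np.c_[u0[:,:2],np.ones(len(u0))]; k=np.linalg.lstsq(A,u0[:,2],rcond=None)[0]
print("slope plane",k,"incl",np.degrees(np.arctan(np.hypot(k[0],k[1]))),"yaw",np.degrees(np.arctan2(k[1],k[0])),"std",(u0[:,2]-A@k).std())
E
```

```text
slope plane [ 0.35795284 -0.0711443  -0.08796096] incl 20.04977877547725 yaw -11.24123134376348 std 0.002207785398676855
```

View pics/g.png

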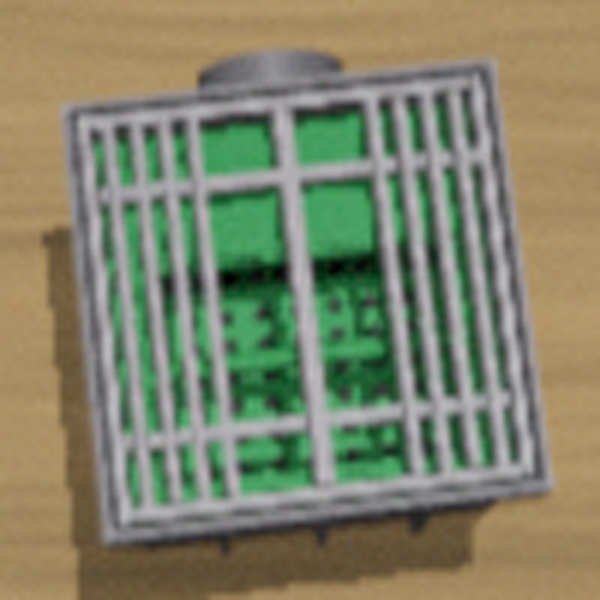

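View pics/s.png

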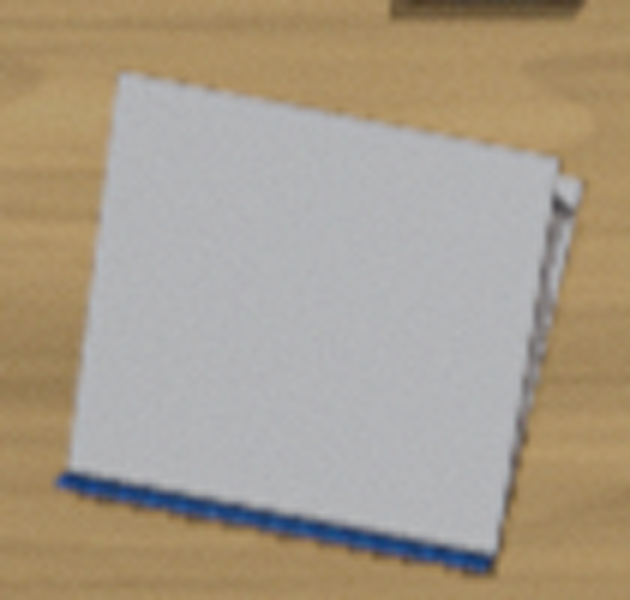

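View pics/m.png

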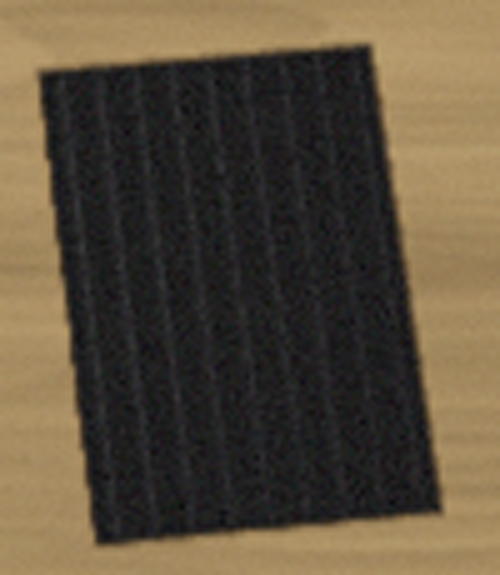

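Crop readings: the collar corners are near (65,105), (495,60), (550,490) and (107,543) in g.png. The slope's top edge runs (122,72) to (557,160) and the lip runs (58,482) to (492,570) in s.png. The mat corners are (40,72), (372,45), (441,512) and (97,544) in m.png. The bar is visible and pale, running from about (283,105) to (322,485).

```bash
python3 - <<'E'
from h import *
c=load("pics/top0.npz")
def P(x,y,s,u0,v0,z): return pix2w(c,(x+.5)/s-.5+u0,(y+.5)/s-.5+v0,z=z)
def quad(q,name):
    q=np.array(q); e=[np.linalg.norm(q[i]-q[(i+1)%4]) for i in range(4)]
    d=(q[0]+q[1]-q[2]-q[3]); d2=(q[0]+q[3]-q[1]-q[2])
    print(name,"cen",q.mean(0).round(4),"sides",np.round(e,4),"yawx",np.degrees(np.arctan2(d[1],d[0])).round(2),"yawy-90",np.degrees(np.arctan2(-d2[0],d2[1])).round(2))
g=[P(x,y,6,260,150,.177) for x,y in [(65,105),(495,60),(550,490),(107,543)]]; quad(g,"gully")
m=[P(x,y,5,375,190,.004) for x,y in [(40,72),(372,45),(441,512),(97,544)]]; quad(m,"mat")
b=[P(x,y,6,260,150,.177) for x,y in [(283,105),(322,485)]]; print("bar",b,np.degrees(np.arctan2(*(b[0]-b[1])[1::-1])))
# stand top edge at z=.096
s=[P(122,72,6,140,180,.096),P(557,160,6,140,180,.096)]
hi=.06+.012*np.cos(np.radians(20))-.1*np.sin(np.radians(20))
l=[P(497,553,6,140,180,hi),P(70,472,6,140,180,hi)] 
quad(s+l,"slope"); print(s,l)
# yellow, etc; depth check
for n in("top","side"):
    c=load(f"pics/{n}0.npz"); W=cloud(c).reshape(-1,3); W=W[~np.isnan(W[:,0])]
    a=W[(abs(W[:,2]-.177)<.012)&(abs(W[:,0]-.55)<.2)&(abs(W[:,1])<.2)]; print(n,"z177",len(a),np.median(a[:,2]),a.min(0),a.max(0))
    r=cv2.minAreaRect(a[:,:2].astype(np.float32)); print(r)
    a=W[(W[:,2]>.02)&(W[:,2]<.12)&(W[:,0]>.3)&(W[:,0]<.8)&(W[:,1]>.12)&(W[:,1]<.6)]; print(a.min(0),a.max(0))
    k=np.load(f"pics/{n}0.npz")
    b=W[(abs(W[:,0]-.46)<.06)&(abs(W[:,1]-.26)<.06)&(W[:,2]>.02)]; 
    if len(b)>20:
        A=np.c_[b[:,:2],np.ones(len(b))]; kk=np.linalg.lstsq(A,b[:,2],rcond=None)[0]; print("plane",kk, "yaw",np.degrees(np.arctan2(kk[1],kk[0])))
E
```

```text
gully cen [ 0.5649 -0.0069  0.177 ] sides [0.2017 0.2032 0.2011 0.2041] yawx 6.44 yawy-90 6.88
mat cen [ 0.445  -0.3637  0.004 ] sides [0.2183 0.2966 0.2169 0.2965] yawx 4.9 yawy-90 5.02
bar [array([0.6551835 , 0.00362987, 0.177     ]), array([ 0.47785004, -0.01480697,  0.177     ])] 5.935550092335916
slope cen [0.4832 0.3434 0.0665] sides [0.2173 0.2005 0.2168 0.2031] yawx -9.79 yawy-90 -10.9
[array([0.59946523, 0.43354079, 0.096     ]), array([0.55703392, 0.22043072, 0.096     ])] [array([0.36825791, 0.25322617, 0.0370743 ]), array([0.40793314, 0.46634341, 0.0370743 ])]
top z177 2733 0.17655969000781213 [ 0.45415274 -0.11858839  0.1650125 ] [0.67995147 0.10592115 0.18312996]
((0.5676166415214539, -0.006697766482830048), (0.20580577850341797, 0.20429328083992004), 7.006544589996338)
[0.3007104  0.14469197 0.02032874] [0.79994557 0.5995748  0.11430914]
plane [ 0.35552703 -0.06642575 -0.08822345] yaw -10.582977195171921
side z177 4086 0.17655417331678486 [ 0.45187913 -0.11840156  0.16501333] [0.680268   0.10847209 0.18119632]
((0.5661905407905579, -0.004855409264564514), (0.20883511006832123, 0.20527946949005127), 7.209195613861084)
[0.3000279  0.14632171 0.02003422] [0.79986605 0.59843949 0.11228906]
plane [ 0.3591587  -0.06401952 -0.0897747 ] yaw -10.106743632268737
```

The measurements agree:

| Part | Centre (x, y) | Yaw | Check |
|---|---|---|---|
| Gully | (0.566, -0.006) | 6.8° | outline and two depth views agree |
| Slope | (0.483, 0.343, 0.060) | -10.5° | plane at 20° |
| Mat | (0.445, -0.364) | 5° | sides close to 300 x 220 |

The tool can't tilt, so I'll grip the bar at its middle and let the grating pivot about the jaw axis when it meets the slope. First I'll move above the gully.

```bash
cat >> h.py <<'E'
from scipy.spatial.transform import Rotation as R
def go(target,yaw_y):
    """print shift in tool axes (cm) & turn (deg) to bring TCP to target with tool y at world heading yaw_y (mod 180)"""
    from plant import env
    s=env.read_state(); M=R.from_quat(s["eef_rot"]).as_matrix()
    h=np.degrees(np.arctan2(M[1,1],M[0,1])); dw=(yaw_y-h+90)%180-90
    sh=M.T@(np.array(target)-s["tcp_pos"])*100
    print("t",round(s["clock"],2),"tcp",np.round(s["tcp_pos"],4),"toolx",M[:,0].round(3),"y-head",h.round(2),"F",np.round(s["contact_force"],1),"w",round(float(s["grip_width"]),3),"j6",np.round(s["joints"][5],2))
    print(" shift cm (old axes)",sh.round(2),"turn about tool x",-dw.round(2))
    # shift in axes after turn
    M2=R.from_rotvec(np.radians(dw)*np.array([0,0,1])).as_matrix()@M
    print(" shift if turn first",(M2.T@(np.array(target)-s["tcp_pos"])*100).round(2))
E
python3 -c "
from h import *
go([.566,-.006,.26],96.8)"
```

```text
t 0.15 tcp [0.1991 0.5123 0.2216] toolx [-0.001 -0.001 -1.   ] y-head 68.75 F [ 0.5 -0.7  0.1] w 1.004 j6 -0.1
 shift cm (old axes) [ -3.79 -35.02  52.97] turn about tool x -28.05
 shift if turn first [ -3.75 -55.81  30.29]
```

```bash
python3 -m pendant '[[-1.25,0,0,-9.35,0.65],[-1.25,0,0,-9.35,0.65],[-1.25,0,0,-9.35,0.65],[0,-5,2.7,0,0.65],[0,-5,2.7,0,0.65],[0,-5,2.7,0,0.65],[0,-5,2.7,0,0.65],[0,-5,2.7,0,0.65],[0,-5,2.7,0,0.65],[0,-5,2.7,0,0.65]]'; python3 -c "
from h import *
go([.566,-.006,.26],96.8)"
```

```text
clock: 1.4
tcp_pos: [0.4291, 0.1858, 0.2598]
eef_rot: [-0.042, 0.706, 0.042, 0.706]
contact_force: [-0.3, 1.3, 0.4]
grip_width: 0.352
t 1.4 tcp [0.4291 0.1858 0.2598] toolx [-0.  0. -1.] y-head 96.81 F [-0.3  1.3  0.4] w 0.352 j6 -1.4
 shift cm (old axes) [ -0.03 -20.67  11.32] turn about tool x 0.01
 shift if turn first [ -0.03 -20.67  11.32]
```

```bash
python3 -m pendant '[[0,-5,2.8,0,0.65],[0,-5,2.8,0,0.65],[0,-5,2.8,0,0.65],[0,-5,2.8,0,0.65],[0,-0.7,0.1,0,0.65],[0,0,0,0,0.65]]'; python3 -c "
from h import *
go([.566,-.006,.26],96.8)
from plant import optics
c=optics.camera('wrist'); np.savez('pics/w1.npz',**c); cv2.imwrite('pics/w1.png',c['frame']); print(c['intrinsics'])"
```

```text
clock: 2.15
tcp_pos: [0.5649, -0.0047, 0.2594]
eef_rot: [-0.041, 0.706, 0.042, 0.705]
contact_force: [-0.2, 0.6, 0.1]
grip_width: 0.347
t 2.15 tcp [ 0.5649 -0.0047  0.2594] toolx [-0.001  0.001 -1.   ] y-head 96.76 F [-0.2  0.6  0.1] w 0.347 j6 -1.8
 shift cm (old axes) [-0.06 -0.14  0.1 ] turn about tool x -0.04
 shift if turn first [-0.06 -0.14  0.1 ]
[[321.26873642   0.         319.64456388]
 [  0.         321.26873642 195.53809761]
 [  0.           0.           1.        ]]
```

View pics/w1.png

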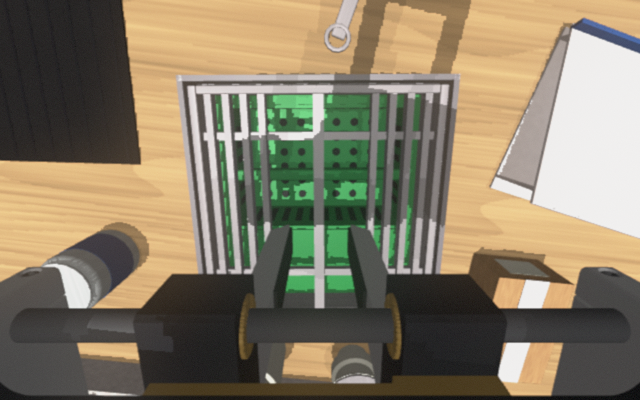

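The wrist view shows the lifting bar at u≈318 at the top and 320 at row 300, midway between the fingertips (u≈282 and 358). The adjacent gaps look clear. Next I'll convert that to world coordinates.

```bash
cat >> h.py <<'E'
def wcam(c,state):
    M=np.eye(4); M[:3,:3]=R.from_quat(state["eef_rot"]).as_matrix(); M[:3,3]=state["tcp_pos"]
    return {"frame":c["frame"],"range_z":c["range_z"],"intrinsics":c["intrinsics"],"world_to_cam":np.linalg.inv(M@c["T_tool_cam"])}
E
python3 - <<'E'
from h import *
from plant import env
s=env.read_state(); c0=np.load('pics/w1.npz'); c=wcam(c0,s)
crop(c0,170,60,470,320,2.6,'pics/w1c.png')
a=pix2w(c,318.3,95,z=.177); b=pix2w(c,319.5,260,z=.177)
print(a,b,np.degrees(np.arctan2(*(b-a)[1::-1])))
for q in [(180,76),(458,74),(318.5,90)]: print(pix2w(c,*q,z=.177))
E
```

```text
[ 0.48036075 -0.01467898  0.177     ] [0.61103453 0.0019001  0.177     ] 7.230699854271721
[ 0.47927498 -0.11493431  0.177     ]
[0.45409677 0.08316364 0.177     ]
[ 0.47689781 -0.01494523  0.177     ]
```

View pics/w1c.png

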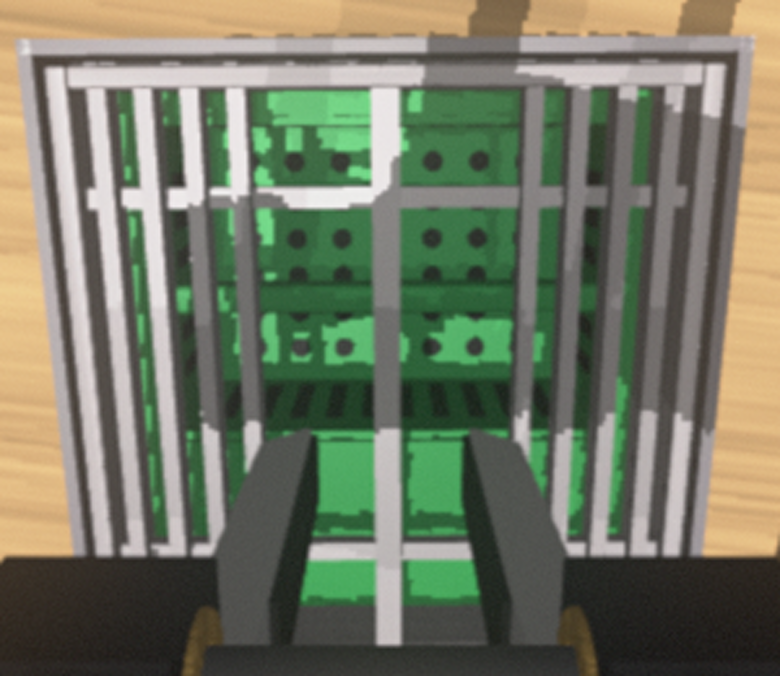

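```bash
python3 -m pendant '[[3,0,0.2,0,0.65],[3,0,0,0,0.65],[1.5,0,0,0,0.65],[1,0,0,0,0.65],[0,0,0,0,0.65],[0,0,0,0,1],[0,0,0,0,1],[0,0,0,0,1],[0,0,0,0,1]]'; python3 -c "
from h import *
go([.567,-.004,.174],96.8)"
```

```text
clock: 3.32
tcp_pos: [0.5676, -0.005, 0.1758]
eef_rot: [-0.042, 0.705, 0.042, 0.706]
contact_force: [-0.4, -1.6, 1.3]
grip_width: 0.081
t 3.33 tcp [ 0.5676 -0.005   0.1758] toolx [ 0.002 -0.001 -1.   ] y-head 96.79 F [-0.4 -1.6  1.3] w 0.081 j6 -1.8
 shift cm (old axes) [ 0.18  0.1  -0.05] turn about tool x -0.01
 shift if turn first [ 0.18  0.1  -0.05]
```

```bash
python3 -m pendant '[[-0.5,0,0,0,1],[-1,0,0,0,1],[-1.5,0,0,0,1],[-2,0,0,0,1],[-2,0,0,0,1],[-1,0,0,0,1],[0,0,0,0,1]]'; python3 -c "
from h import *
from plant import optics
go([.483,.343,.24],79.5)
c=optics.camera('side');cv2.imwrite('pics/s1.png',c['frame'])"
```

```text
clock: 4.2
tcp_pos: [0.5676, -0.0044, 0.2561]
eef_rot: [-0.042, 0.705, 0.042, 0.707]
contact_force: [-0.2, 0.1, -8.1]
grip_width: 0.084
t 4.2 tcp [ 0.5676 -0.0044  0.2561] toolx [ 0.002 -0.    -1.   ] y-head 96.81 F [-0.2  0.1 -8.1] w 0.084 j6 -1.8
 shift cm (old axes) [ 1.59 35.5  -4.28] turn about tool x 17.31
 shift if turn first [  1.57  32.62 -14.65]
```

View pics/s1.png

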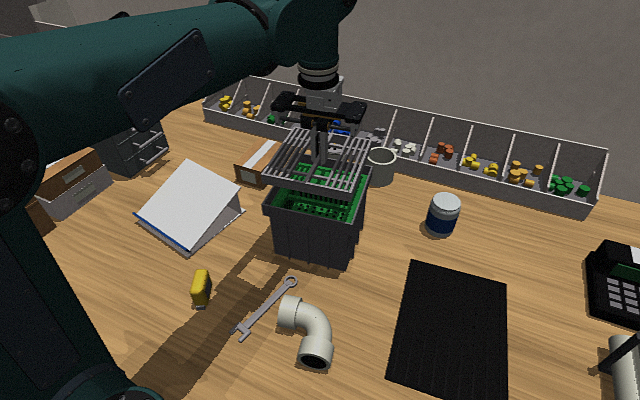

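The grating came up level, with about 8 N on the wrist, and the basket stayed in the gully. Next I'll refine the lip's yaw and position with a line fit before placing.

```bash
python3 - <<'E'
from h import *
hi=.06+.012*np.cos(np.radians(20))-.1*np.sin(np.radians(20))
for n in ("top","side"):
    c=load(f"pics/{n}0.npz"); f=c["frame"].astype(int)
    bl=(f[...,0]-f[...,2]>60)
    box=np.zeros_like(bl); 
    if n=="top": box[250:285,140:235]=1
    else: box[195:265,125:250]=1
    v,u=np.nonzero(bl&box); print(n,len(u))
    p=np.array([pix2w(c,a,b,z=hi) for a,b in zip(u,v)])[:,:2].astype(np.float32)
    # upper (white side) boundary: per column min v
    us=np.unique(u); q=np.array([pix2w(c,a,v[u==a].min()-.5,z=hi)[:2] for a in us[2:-2]]).astype(np.float32)
    l=cv2.fitLine(q,cv2.DIST_HUBER,0,1e-4,1e-4).ravel(); print("edge heading-90",np.degrees(np.arctan2(-l[0]*np.sign(l[1]),abs(l[1]))),"pt",l[2:], q[:,1].min(),q[:,1].max())
    r=cv2.minAreaRect(p); print(r)
go([.4815,.3437,.24],79.3)
E
```

```text
top 118
edge heading-90 -10.896027 pt [0.38621736 0.36508903] 0.26623228 0.4638443
((0.38387811183929443, 0.3645341098308563), (0.21352435648441315, 0.004573024809360504), 78.90046691894531)
side 125
edge heading-90 -10.922016 pt [0.38486058 0.36465007] 0.2699285 0.4658366
((0.38263723254203796, 0.3663376569747925), (0.21617203950881958, 0.005037636961787939), 79.17082977294922)
t 4.25 tcp [ 0.5672 -0.0044  0.2549] toolx [-0.  0. -1.] y-head 96.81 F [-1.3  1.3 -8.2] w 0.083 j6 -1.8
 shift cm (old axes) [ 1.5  35.58 -4.38] turn about tool x 17.51
 shift if turn first [  1.5   32.61 -14.88]
```

```bash
python3 -m pendant '[[0,0,0,8.85,1],[0,0,0,8.85,1],[0,4.1,-1.8,0,1],[0,4.1,-1.8,0,1],[0,4.1,-1.8,0,1],[0,4.1,-1.8,0,1],[0,4.1,-1.8,0,1],[0,4.1,-1.8,0,1],[0,4.1,-1.8,0,1],[0,4.1,-1.8,0,1]]'; python3 -c "
from h import *
go([.481,.3453,.135],79.1)"
```

```text
clock: 5.5
tcp_pos: [0.4868, 0.346, 0.2533]
eef_rot: [0.067, 0.705, -0.068, 0.703]
contact_force: [0.3, -0.4, -8.5]
grip_width: 0.08
t 5.5 tcp [0.4868 0.346  0.2533] toolx [-0.002 -0.001 -1.   ] y-head 79.1 F [ 0.3 -0.4 -8.5] w 0.08 j6 -0.86
 shift cm (old axes) [11.83 -0.16 -0.54] turn about tool x 0.0
 shift if turn first [11.83 -0.16 -0.54]
```

```bash
python3 -m pendant '[[3,-0.1,-0.5,0,1],[3,0,0,0,1],[3,0,0,0,1],[2,0,0,0,1],[0.7,0,0,0,1],[0,0,0,0,1]]'; python3 -c "
from h import *
from plant import optics
go([.481,.3453,.116],79.1)
c=optics.camera('side');cv2.imwrite('pics/s2.png',c['frame']); crop(c,110,80,330,290,3,'pics/s2c.png')
c=optics.camera('top');cv2.imwrite('pics/t2.png',c['frame'])"
```

```text
clock: 6.25
tcp_pos: [0.4823, 0.3446, 0.1371]
eef_rot: [0.067, 0.704, -0.068, 0.703]
contact_force: [0.1, -0.6, -8.2]
grip_width: 0.082
t 6.25 tcp [0.4823 0.3446 0.1371] toolx [-0.002 -0.001 -1.   ] y-head 79.1 F [ 0.1 -0.6 -8.2] w 0.082 j6 -0.86
 shift cm (old axes) [ 2.11  0.05 -0.14] turn about tool x 0.0
 shift if turn first [ 2.11  0.05 -0.14]
```

View pics/s2c.png

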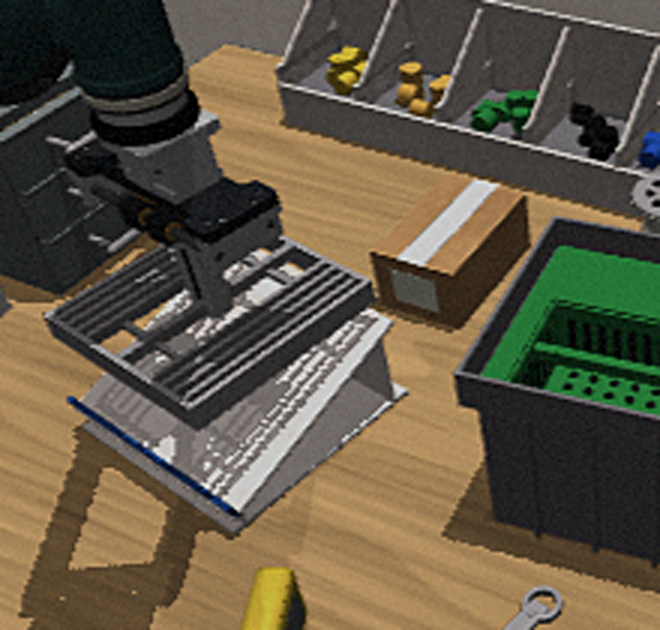

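View pics/t2.png

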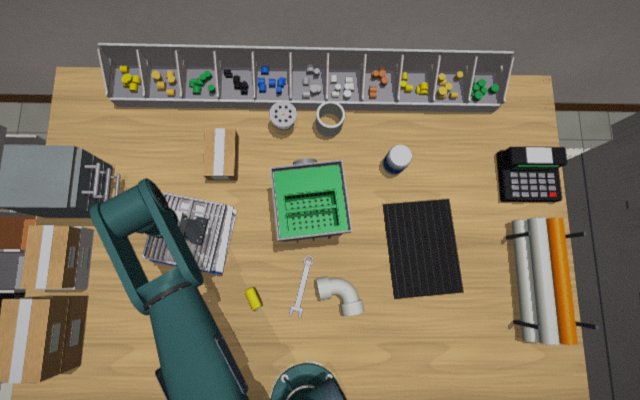

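The grating is level over the slope, square in yaw, with its far edge just above the slope's top. I'll lower slowly and watch the force.

```bash
python3 -m pendant '[[0.6,0,-0.1,0,1],[0.6,0,0,0,1],[0.4,0,0,0,1],[0.4,0,0,0,1],[0.4,0,0,0,1],[0,0,0,0,1]]'; python3 -c "
from h import *
go([.481,.3453,.083],79.1)"; python3 -m pendant '[[0.4,0,0,0,1],[0.4,0,0,0,1],[0.4,0,0,0,1],[0,0,0,0,1]]'; python3 -c "
from h import *
from plant import optics
go([.481,.3453,.083],79.1)
c=optics.camera('side'); crop(c,110,80,330,290,3,'pics/s3c.png')"
```

```text
clock: 7.1
tcp_pos: [0.4812, 0.3452, 0.1139]
eef_rot: [0.067, 0.704, -0.067, 0.704]
contact_force: [-1.8, -0.7, -6.5]
grip_width: 0.079
t 7.1 tcp [0.4812 0.3452 0.1139] toolx [-0.001  0.    -1.   ] y-head 79.12 F [-1.8 -0.7 -6.5] w 0.079 j6 -0.85
 shift cm (old axes) [ 3.09  0.   -0.02] turn about tool x 0.02
 shift if turn first [ 3.09  0.   -0.02]
clock: 7.6
tcp_pos: [0.4816, 0.3449, 0.1014]
eef_rot: [0.067, 0.704, -0.067, 0.704]
contact_force: [-0.4, 0.3, -7.0]
grip_width: 0.082
t 7.6 tcp [0.4816 0.3449 0.1014] toolx [-0. -0. -1.] y-head 79.11 F [-0.4  0.3 -7. ] w 0.082 j6 -0.85
 shift cm (old axes) [ 1.84  0.02 -0.07] turn about tool x 0.01
 shift if turn first [ 1.84  0.02 -0.07]
```

View pics/s3c.png

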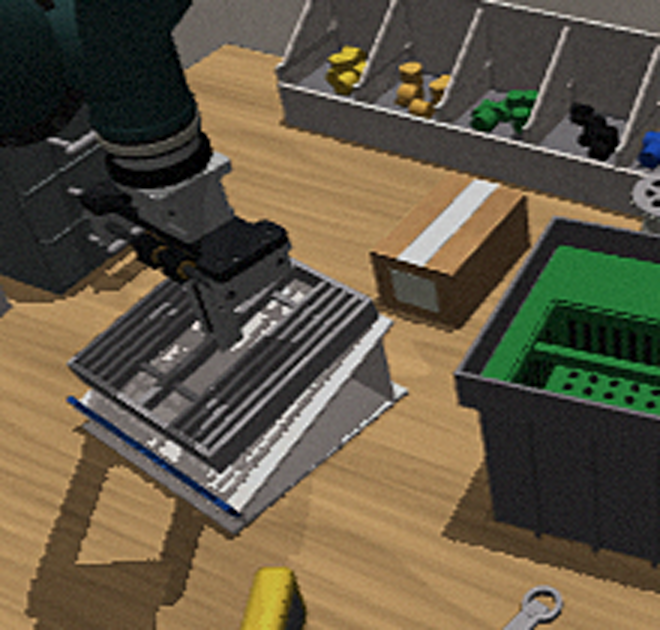

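The grating is pivoting easily in the pads, with its top edge on the slope. I'll continue down.

```bash
python3 -m pendant '[[0.4,0,0,0,1],[0.4,0,0,0,1],[0.4,0,0,0,1],[0,0,0,0,1]]'; python3 -m pendant '[[0.3,0,0,0,1],[0.2,0,0,0,1],[0,0,0,0,1]]';  python3 -c "
from h import *
from plant import optics
go([.481,.3453,.083],79.1)
c=optics.camera('side'); crop(c,110,80,330,290,3,'pics/s4c.png')"
```

```text
clock: 8.15
tcp_pos: [0.4819, 0.3448, 0.0896]
eef_rot: [0.067, 0.704, -0.067, 0.704]
contact_force: [-0.5, -0.3, -6.3]
grip_width: 0.08
clock: 8.52
tcp_pos: [0.4821, 0.345, 0.086]
eef_rot: [0.067, 0.703, -0.067, 0.704]
contact_force: [-0.9, -2.9, -0.9]
grip_width: 0.083
t 8.53 tcp [0.4821 0.345  0.086 ] toolx [ 0.001  0.    -1.   ] y-head 79.1 F [-0.9 -2.9 -0.9] w 0.083 j6 -0.85
 shift cm (old axes) [ 0.3   0.01 -0.12] turn about tool x -0.0
 shift if turn first [ 0.3   0.01 -0.12]
```

View pics/s4c.png

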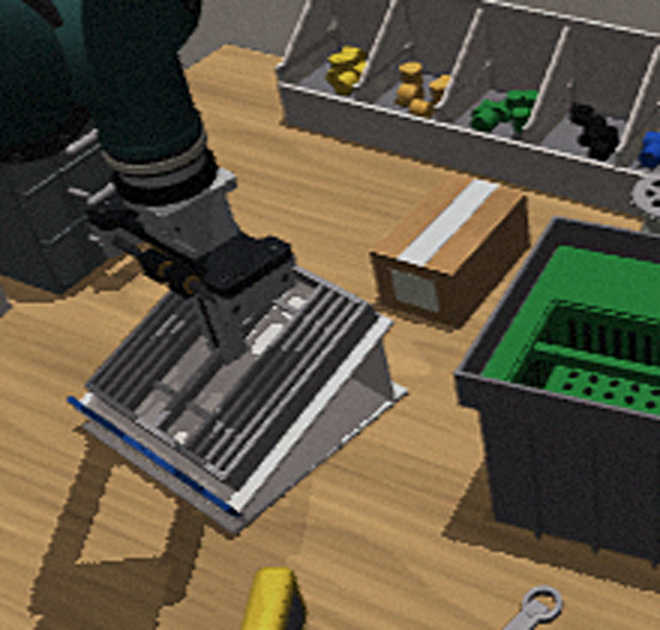

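The grating is flat on the slope, about 10 mm above the lip. I'll slide it down to the lip.

```bash
python3 -m pendant '[[0.1,0,-0.3,0,1],[0.1,0,-0.3,0,1],[0.1,0,-0.25,0,1],[0,0,0,0,1]]'; python3 -m pendant '[[0.05,0,-0.15,0,1],[0.05,0,-0.15,0,1],[0,0,0,0,1]]';  python3 -c "
from h import *
from plant import optics
go([.481,.3453,.083],79.1)
c=optics.camera('side'); crop(c,110,80,330,290,3,'pics/s5c.png')"
```

```text
clock: 9.07
tcp_pos: [0.4734, 0.3473, 0.0827]
eef_rot: [0.068, 0.704, -0.066, 0.704]
contact_force: [0.7, -0.2, 1.8]
grip_width: 0.084
clock: 9.45
tcp_pos: [0.4712, 0.3476, 0.0819]
eef_rot: [0.068, 0.703, -0.067, 0.705]
contact_force: [2.9, -0.2, 5.5]
grip_width: 0.083
t 9.45 tcp [0.4712 0.3476 0.0819] toolx [ 0.002  0.001 -1.   ] y-head 79.1 F [ 2.9 -0.2  5.5] w 0.083 j6 -0.84
 shift cm (old axes) [-0.1  -0.04  1.  ] turn about tool x 0.0
 shift if turn first [-0.1  -0.04  1.  ]
```

View pics/s5c.png

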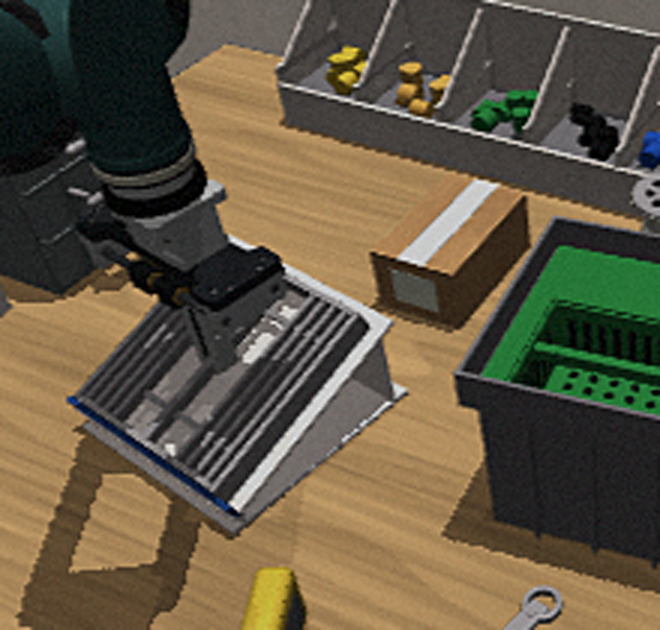

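It's at or near the lip, and the force is starting to rise. I'll push a little further to seat it.

```bash
python3 -m pendant '[[0,0,-0.15,0,1],[0,0,-0.15,0,1],[0,0,0,0,1]]'; python3 -m pendant '[[0,0,-0.2,0,1],[0,0,0,0,1]]';  python3 -c "
from h import *
from plant import optics
go([.481,.3453,.083],79.1)
c=optics.camera('side'); crop(c,110,180,230,270,6,'pics/s6c.png')"
```

```text
clock: 9.88
tcp_pos: [0.4711, 0.3476, 0.0819]
eef_rot: [0.068, 0.701, -0.067, 0.707]
contact_force: [10.4, -0.4, 2.5]
grip_width: 0.085
clock: 10.12
tcp_pos: [0.4711, 0.3476, 0.0819]
eef_rot: [0.068, 0.699, -0.067, 0.708]
contact_force: [14.3, -1.5, -0.2]
grip_width: 0.083
t 10.12 tcp [0.4711 0.3476 0.0819] toolx [ 0.012  0.001 -1.   ] y-head 79.03 F [14.3 -1.5 -0.2] w 0.083 j6 -0.84
 shift cm (old axes) [-0.09 -0.04  1.02] turn about tool x -0.07
 shift if turn first [-0.09 -0.04  1.02]
```

View pics/s6c.png

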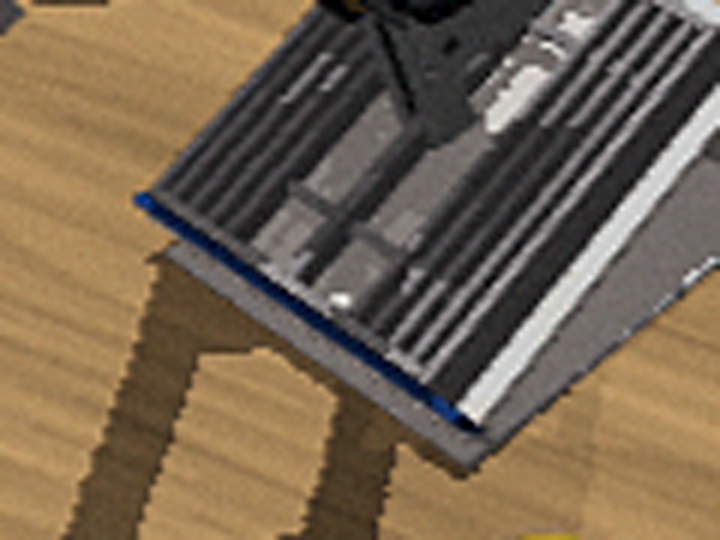

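```bash
python3 -m pendant '[[0,0,0.2,0,1],[0,0,0.2,0,1],[0,0,0,0,0.65],[0,0,0,0,0.65],[0,0,0,0,0.65],[0,0,0,0,0.65]]'; python3 -m pendant '[[-1,0,0,0,0.65],[-2,0,0,0,0.65],[-4,0,0,0,0.65],[-5,0,0,0,0.65],[-4,0,0,0,0.65]]';  python3 -c "
from h import *
from plant import optics,env
s=env.read_state();c=optics.camera('wrist'); cv2.imwrite('pics/w7.png',c['frame']); np.savez('pics/w7.npz',pos=s['tcp_pos'],rot=s['eef_rot'],**c)
c=optics.camera('side'); crop(c,110,130,260,270,5,'pics/s7c.png'); np.savez('pics/s7.npz',**c)"
```

```text
clock: 10.92
tcp_pos: [0.4687, 0.3473, 0.0804]
eef_rot: [0.067, 0.704, -0.067, 0.703]
contact_force: [0.2, -0.8, 0.2]
grip_width: 0.35
clock: 11.55
tcp_pos: [0.4696, 0.3476, 0.2444]
eef_rot: [0.068, 0.703, -0.066, 0.705]
contact_force: [0.3, 0.1, -1.0]
grip_width: 0.353
```

View pics/s7c.png

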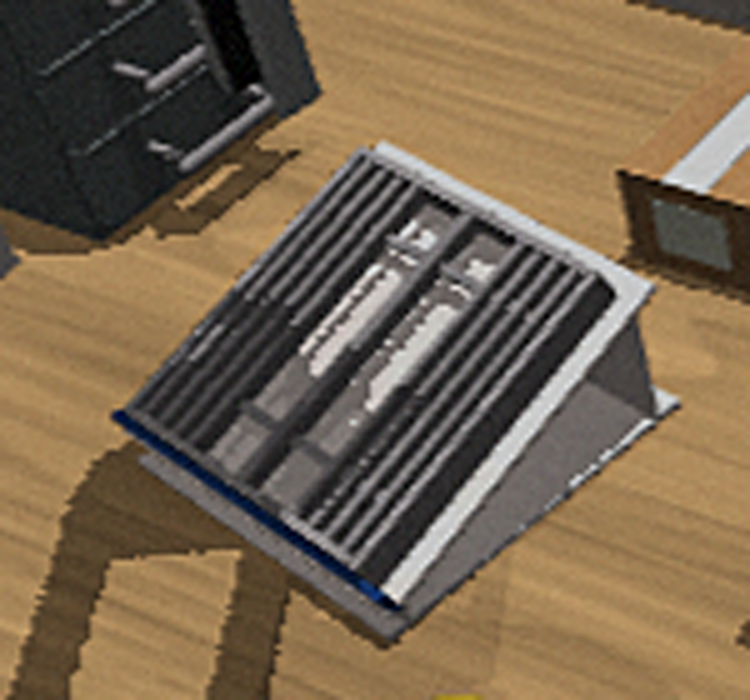

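View pics/w7.png

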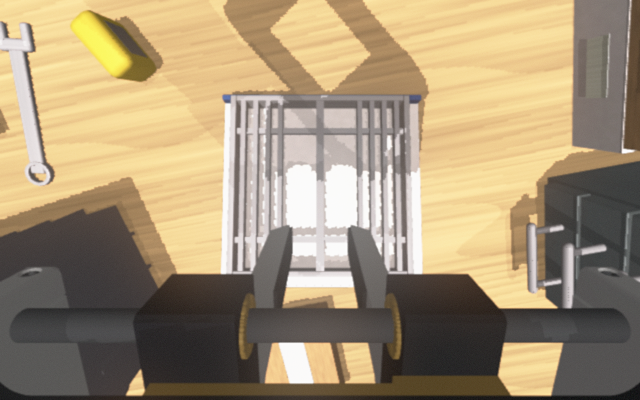

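The wrist view shows the grating centred on the panel (columns 230 to 412, lip ends at 222 and 420), with its near edge along the lip at row ~98. I'll enlarge that edge, then head for the basket.

```bash
python3 -c "
from h import *
c=np.load('pics/w7.npz'); crop(c,215,85,430,135,3.6,'pics/w7c.png')
g=np.radians(7.0); o=np.array([.567,-.0045]); h=o-.028*np.array([np.cos(g),np.sin(g)]); print(h)
go([h[0],h[1],.24],7.0)"
```

```text
[ 0.53920871 -0.00791234]
t 11.65 tcp [0.4714 0.3487 0.2486] toolx [ 0.011  0.007 -1.   ] y-head 79.12 F [-0.6 -0.7  0.3] w 0.351 j6 -0.84
 shift cm (old axes) [  0.69 -33.75  13.39] turn about tool x 72.12
 shift if turn first [ 1.22  2.38 36.21]
```

View pics/w7c.png

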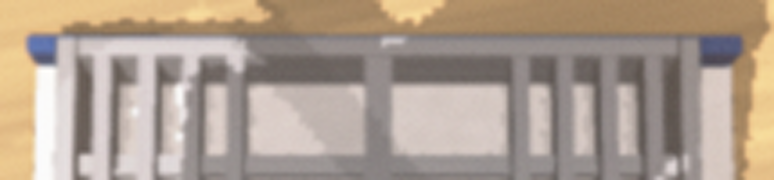

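The grating sits square on the lip. Now to the basket handle.

```bash
python3 -m pendant '[[0,0,0,10.3,0.5],[0,0,0,10.3,0.5],[0,0,0,10.3,0.5],[0,0,0,10.3,0.5],[0,0,0,10.3,0.5],[0,0,0,10.3,0.5],[0,0,0,10.3,0.5],[0,0.5,5.5,0,0.5],[0,0.5,5.5,0,0.5],[0,0.5,5.5,0,0.5]]'; python3 -c "
from h import *
go([.5392,-.0079,.24],7.0)"
```

```text
clock: 12.9
tcp_pos: [0.5041, 0.184, 0.24]
eef_rot: [0.468, 0.53, -0.469, 0.53]
contact_force: [0.4, 0.2, 1.4]
grip_width: 0.502
t 12.9 tcp [0.5041 0.184  0.24  ] toolx [-0.001 -0.    -1.   ] y-head 7.05 F [0.4 0.2 1.4] w 0.502 j6 0.12
 shift cm (old axes) [ 0.    1.13 19.47] turn about tool x 0.05
 shift if turn first [ 0.    1.15 19.47]
```

```bash
python3 -m pendant '[[0,0.4,5.5,0,0.5],[0,0.4,5.5,0,0.5],[0,0.3,5.5,0,0.5],[0,0,3,0,0.5],[0,0,0,0,0.5]]'; python3 -c "
from h import *
from plant import optics,env
go([.5392,-.0079,.24],7.0)
s=env.read_state();c=optics.camera('wrist'); cv2.imwrite('pics/w8.png',c['frame']); np.savez('pics/w8.npz',pos=s['tcp_pos'],rot=s['eef_rot'],**c)
c=optics.camera('side'); cv2.imwrite('pics/s8.png',c['frame']); np.savez('pics/s8.npz',**c)"
```

```text
clock: 13.52
tcp_pos: [0.5388, -0.0086, 0.2399]
eef_rot: [0.469, 0.529, -0.47, 0.528]
contact_force: [0.0, -0.2, 0.8]
grip_width: 0.5
t 13.53 tcp [ 0.5388 -0.0086  0.2399] toolx [-0.002  0.    -1.   ] y-head 6.79 F [ 0.  -0.2  0.8] w 0.5 j6 -0.24
 shift cm (old axes) [-0.01  0.05 -0.07] turn about tool x -0.21
 shift if turn first [-0.01  0.05 -0.07]
```

View pics/w8.png

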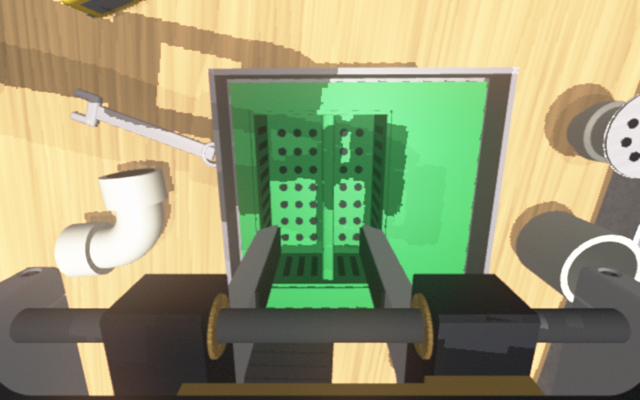

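The handle is the pale bar at u≈327, rows 115 to 280. The fingertips are near u=277 and 362, so the bar is slightly right of the middle. I'll measure it.

```bash
python3 - <<'E'
from h import *
c0=np.load('pics/w8.npz'); crop(c0,240,95,410,290,4,'pics/w8c.png')
E
```

```text
(no output)
```

View pics/w8c.png

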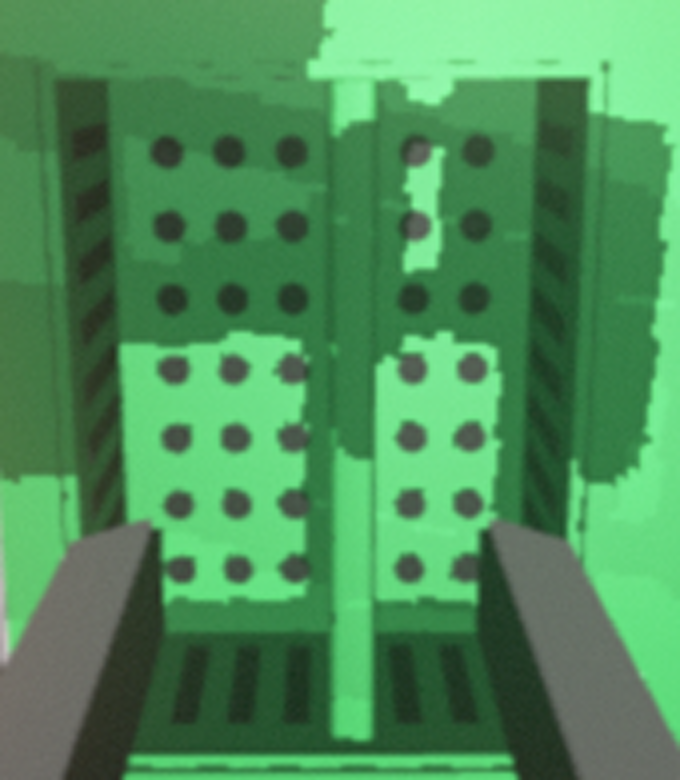

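```bash
python3 - <<'E'
from h import *
c0=np.load('pics/w8.npz'); c=wcam(c0,{"tcp_pos":c0["pos"],"eef_rot":c0["rot"]})
a=pix2w(c,327.9,115,z=.144); b=pix2w(c,327.7,279.5,z=.144); print(a,b,(a+b)/2,np.linalg.norm(a-b),np.degrees(np.arctan2(*(b-a)[1::-1])))
m=(a+b)/2; g=np.radians(6.9); d=m[:2]-[.567,-.0045]; print("in gully",d@[np.cos(g),np.sin(g)],d@[-np.sin(g),np.cos(g)])
go([m[0],m[1],.136],6.9)
E
```

```text
[0.53699836 0.06296036 0.144     ] [ 0.55472717 -0.07889285  0.144     ] [ 0.54586277 -0.00796624  0.144     ] 0.14295678582600885 -82.87611472785197
in gully -0.021400565392676336 -0.0009017772150168508
t 13.62 tcp [ 0.5387 -0.0063  0.2403] toolx [-0.001  0.001 -1.   ] y-head 6.99 F [-0.9  0.4  0.1] w 0.498 j6 -0.24
 shift cm (old axes) [10.43  0.7   0.26] turn about tool x 0.09
 shift if turn first [10.43  0.7   0.26]
```

```bash
python3 -m pendant '[[2,0.7,0.2,0,0.5],[3,0,0,0,0.5],[3,0,0,0,0.5],[1.5,0,0,0,0.5],[1,0,0,0,0.5],[0,0,0,0,0.5],[0,0,0,0,1],[0,0,0,0,1],[0,0,0,0,1],[0,0,0,0,1]]'; python3 -c "
from h import *
go([.5459,-.008,.136],7)"
```

```text
clock: 14.88
tcp_pos: [0.5463, -0.008, 0.1363]
eef_rot: [0.469, 0.53, -0.469, 0.53]
contact_force: [-2.2, -1.0, 0.0]
grip_width: 0.111
t 14.88 tcp [ 0.5463 -0.008   0.1363] toolx [ 0. -0. -1.] y-head 6.99 F [-2.2 -1.   0. ] w 0.111 j6 -0.24
 shift cm (old axes) [ 0.03 -0.04 -0.  ] turn about tool x -0.01
 shift if turn first [ 0.03 -0.04 -0.  ]
```

```bash
python3 -m pendant '[[-0.5,0,0,0,1],[-1,0,0,0,1],[-2,0,0,0,1],[-2.5,0,0,0,1],[-2.5,0,0,0,1],[-2.5,0,0,0,1],[-2,0,0,0,1],[0,0,0,0,1]]'; python3 -c "
from h import *
from plant import optics,env
go([.5459,-.008,.136],7)
c=optics.camera('side'); cv2.imwrite('pics/s9.png',c['frame'])"
```

```text
clock: 15.88
tcp_pos: [0.5473, -0.008, 0.2686]
eef_rot: [0.47, 0.528, -0.467, 0.531]
contact_force: [-0.2, -1.6, -2.2]
grip_width: 0.104
t 15.88 tcp [ 0.5473 -0.008   0.2686] toolx [ 0.005 -0.    -1.   ] y-head 7.0 F [-0.2 -1.6 -2.2] w 0.104 j6 -0.24
 shift cm (old axes) [13.26 -0.2  -0.03] turn about tool x 0.0
 shift if turn first [13.26 -0.2  -0.03]
```

View pics/s9.png

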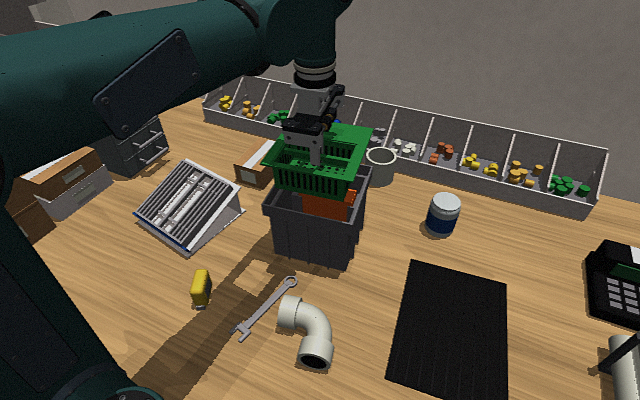

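The basket is clear and level, and the orange hood shows in the gully. I'll carry it to the mat.

```bash
python3 -c "
from h import *
go([.374,-.370,.25],5.0)"; python3 -m pendant '[[0,-1.3,2,0.6,1],[0,-2.5,4.2,0.6,1],[0,-2.5,4.2,0.6,1],[0,-2.5,4.2,0,1],[0,-2.5,4.2,0,1],[0,-2.5,4.2,0,1],[0,-2.5,4.2,0,1],[0,-2.5,4.2,0,1]]'; python3 -c "
from h import *
go([.374,-.370,.25],5.0)"
```

```text
t 15.93 tcp [ 0.5466 -0.0079  0.2668] toolx [ 0.002 -0.    -1.   ] y-head 7.01 F [-0.4 -0.2 -3.2] w 0.106 j6 -0.24
 shift cm (old axes) [  1.65 -21.55  33.83] turn about tool x 2.01
 shift if turn first [  1.65 -20.36  34.57]
clock: 16.92
tcp_pos: [0.3884, -0.3395, 0.2643]
eef_rot: [0.477, 0.523, -0.477, 0.521]
contact_force: [1.5, -0.4, -2.7]
grip_width: 0.101
t 16.93 tcp [ 0.3884 -0.3395  0.2643] toolx [-0.001  0.002 -1.   ] y-head 5.2 F [ 1.5 -0.4 -2.7] w 0.101 j6 -0.92
 shift cm (old axes) [ 1.43 -1.71  2.91] turn about tool x 0.2
 shift if turn first [ 1.43 -1.7   2.91]
```

```bash
python3 -m pendant '[[1,-1.3,2.2,0.2,1],[4,0,0.3,0,1],[4,0,0,0,1],[4,0,0,0,1],[3.5,0,0,0,1],[1.5,0,0,0,1],[0,0,0,0,1]]'; python3 -c "
from h import *
from plant import optics,env
go([.374,-.370,.058],5.0)
c=optics.camera('side'); cv2.imwrite('pics/s10.png',c['frame'])"
```

```text
clock: 17.8
tcp_pos: [0.3782, -0.3639, 0.0845]
eef_rot: [0.478, 0.523, -0.477, 0.52]
contact_force: [0.5, -0.3, -1.9]
grip_width: 0.103
t 17.8 tcp [ 0.3782 -0.3639  0.0845] toolx [-0.002  0.003 -1.   ] y-head 5.01 F [ 0.5 -0.3 -1.9] w 0.103 j6 -0.96
 shift cm (old axes) [ 2.65 -0.47  0.58] turn about tool x 0.01
 shift if turn first [ 2.65 -0.47  0.58]
```

View pics/s10.png

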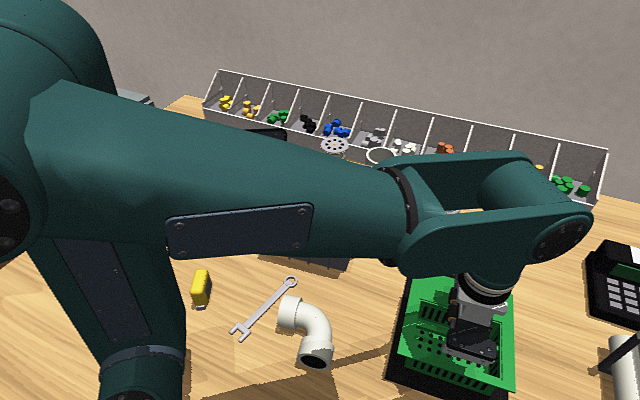

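The basket is just above the near half of the mat. I'll lower it gently.

```bash
python3 -m pendant '[[0.8,-0.4,0.5,0,1],[0.8,0,0,0,1],[0.4,0,0,0,1],[0.2,0,0,0,1],[0.2,0,0,0,1],[0,0,0,0,1]]'; python3 -m pendant '[[0.1,0,0,0,1],[0.1,0,0,0,1],[0,0,0,0,1]]'
```

```text
clock: 18.6
tcp_pos: [0.3754, -0.37, 0.0619]
eef_rot: [0.478, 0.521, -0.478, 0.521]
contact_force: [0.3, -0.6, -1.4]
grip_width: 0.105
clock: 18.98
tcp_pos: [0.3754, -0.37, 0.0599]
eef_rot: [0.478, 0.521, -0.478, 0.521]
contact_force: [-0.3, 1.3, -2.4]
grip_width: 0.104
```

```bash
python3 -m pendant '[[0.1,0,0,0,1],[0.1,0,0,0,1],[0,0,0,0,1]]'; python3 -m pendant '[[0.1,0,0,0,1],[0,0,0,0,1]]'
```

```text
clock: 19.35
tcp_pos: [0.3754, -0.3701, 0.0582]
eef_rot: [0.478, 0.521, -0.478, 0.521]
contact_force: [-2.0, 0.4, -0.3]
grip_width: 0.103
clock: 19.6
tcp_pos: [0.3754, -0.3701, 0.0582]
eef_rot: [0.478, 0.521, -0.478, 0.521]
contact_force: [-2.9, 2.6, 5.6]
grip_width: 0.104
```

It's on the mat, with the force going positive. I'll release and retreat.

```bash
python3 -m pendant '[[-0.1,0,0,0,1],[0,0,0,0,0.5],[0,0,0,0,0.5],[0,0,0,0,0.5],[0,0,0,0,0.5],[-1,0,0,0,0.5],[-3,0,0,0,0.5],[-5,0,0,0,0.5],[-5,0,0,0,0.5],[-5,0,0,0,0.5]]'; python3 -c "
from h import *
g=np.radians(6.9); o=np.array([.567,-.0045]); h=o+.052*np.array([np.cos(g),np.sin(g)]); print(h)
go([h[0],h[1],.25],6.9)
from plant import optics
c=optics.camera('top'); cv2.imwrite('pics/t11.png',c['frame']); np.savez('pics/t11.npz',**c)"
```

```text
clock: 20.85
tcp_pos: [0.3753, -0.3699, 0.2505]
eef_rot: [0.478, 0.521, -0.478, 0.522]
contact_force: [0.0, 0.3, 0.1]
grip_width: 0.504
[0.61862338 0.00174712]
t 20.85 tcp [ 0.3753 -0.3699  0.2505] toolx [ 0.001 -0.001 -1.   ] y-head 5.0 F [0.  0.3 0.1] w 0.504 j6 -0.97
 shift cm (old axes) [ 3.000e-02  2.748e+01 -3.490e+01] turn about tool x -1.9
 shift if turn first [  0.04  28.62 -33.97]
```

View pics/t11.png

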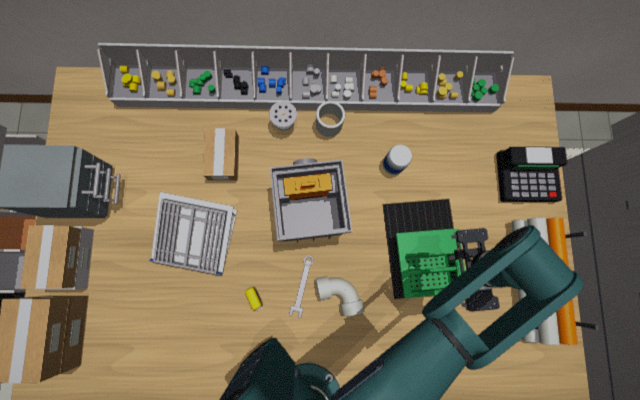

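The basket stands on the near part of the mat at about (428,262). The orange hood sits at the far side of the gully at about (305,187), and the bystanders are unchanged. Next, the hood.

```bash
python3 -m pendant '[[0,3.5,-4.3,-0.95,0.66],[0,3.5,-4.3,-0.95,0.66],[0,3.6,-4.3,0,0.66],[0,3.6,-4.3,0,0.66],[0,3.6,-4.3,0,0.66],[0,3.6,-4.2,0,0.66],[0,3.6,-4.2,0,0.66],[0,3.6,-4.2,0,0.66],[0,0,0,0,0.66],[0,0,0,0,0.66]]'; python3 -c "
from h import *
go([.6186,.0017,.25],6.9)
from plant import optics,env
s=env.read_state();c=optics.camera('wrist'); cv2.imwrite('pics/w12.png',c['frame']); np.savez('pics/w12.npz',pos=s['tcp_pos'],rot=s['eef_rot'],**c)"
```

```text
clock: 22.15
tcp_pos: [0.6204, 0.0011, 0.2481]
eef_rot: [0.469, 0.529, -0.469, 0.529]
contact_force: [-0.2, -0.5, -0.0]
grip_width: 0.338
t 22.15 tcp [0.6204 0.0011 0.2481] toolx [-0.    -0.001 -1.   ] y-head 6.92 F [-0.2 -0.5 -0. ] w 0.338 j6 -0.21
 shift cm (old axes) [-0.19 -0.17 -0.08] turn about tool x 0.02
 shift if turn first [-0.19 -0.17 -0.08]
```

View pics/w12.png

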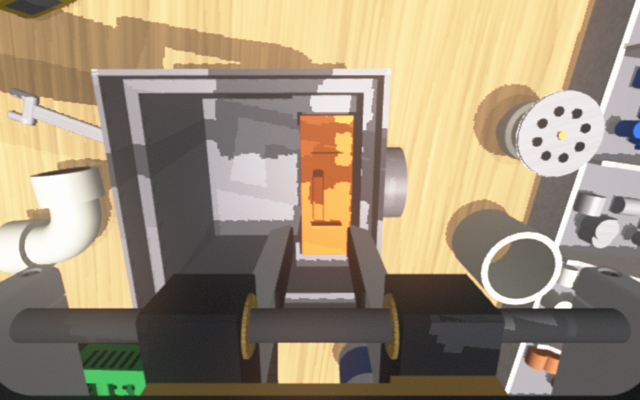

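```bash
python3 - <<'E'
from h import *
c0=np.load('pics/w12.npz'); crop(c0,270,100,390,280,4,'pics/w12c.png')
c=wcam(c0,{"tcp_pos":c0["pos"],"eef_rot":c0["rot"]}); W=cloud(c)
for v in range(150,232,8):
    print(v,[int(1000*W[v,u,2]) if W[v,u,2]==W[v,u,2] else -1 for u in range(296,358,4)])
E
```

```text
150 [3, 105, 105, 104, 105, 106, 105, 106, 106, 105, 107, 104, 105, 107, 105, 106]
158 [6, 105, 106, 105, 106, 106, 106, 106, 106, 105, 106, 106, 106, 104, 107, 111]
166 [6, 104, 106, 107, 105, 105, 105, 105, 107, 107, 105, 105, 107, 107, 104, 113]
174 [5, 6, 106, 106, 104, 133, 132, 106, 105, 107, 106, 106, 107, 107, 77, 114]
182 [7, 4, 105, 106, 142, 142, 141, 105, 106, 107, 107, 106, 106, 107, 79, 115]
190 [5, 7, 105, 107, 140, 142, 141, 106, 106, 106, 107, 106, 106, 106, 81, 118]
198 [6, 6, 104, 105, 141, 141, 142, 105, 106, 106, 105, 105, 105, 106, 83, 119]
206 [5, 5, 106, 105, 141, 142, 142, 105, 105, 106, 105, 106, 106, 106, 86, 122]
214 [6, 6, 106, 107, 139, 141, 140, 107, 106, 106, 104, 105, 105, 107, 87, 124]
222 [5, 34, 106, 106, 108, 108, 108, 108, 109, 107, 109, 109, 104, 105, 88, 124]
230 [6, 61, 106, 105, 106, 107, 105, 105, 105, 106, 106, 106, 106, 235, 240, 240]
```

View pics/w12c.png

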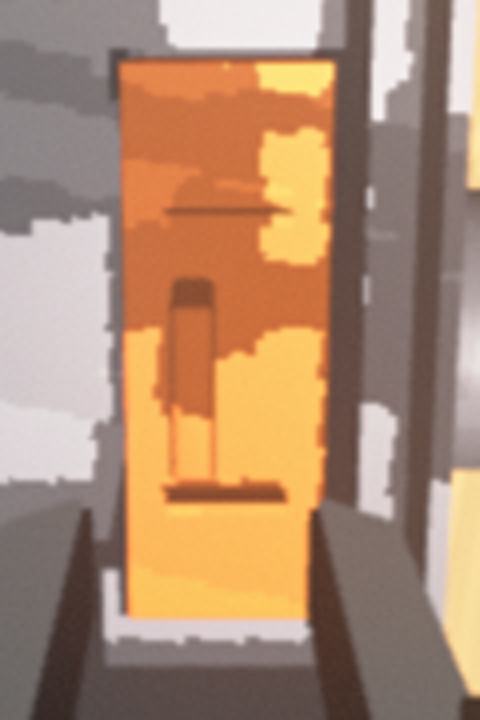

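The tab's top face (depth z=0.142, as specified) spans crop x 171 to 214 and y 306 to 480. That is u≈317.9, v≈176 to 219.6.

```bash
python3 - <<'E'
from h import *
c0=np.load('pics/w12.npz')
c=wcam(c0,{"tcp_pos":c0["pos"],"eef_rot":c0["rot"]})
a=pix2w(c,317.8,176.2,z=.142);b=pix2w(c,318,219.5,z=.142); m=(a+b)/2; print(a,b,m,np.linalg.norm(a-b))
go([m[0],m[1],.128],6.9)
E
```

```text
[0.61681468 0.02120175 0.142     ] [ 0.62164539 -0.01750268  0.142     ] [0.61923004 0.00184953 0.142     ] 0.03900473063671508
t 22.2 tcp [6.203e-01 4.000e-04 2.484e-01] toolx [ 0.    -0.001 -1.   ] y-head 6.85 F [-0.   0.5 -0.5] w 0.342 j6 -0.21
 shift cm (old axes) [12.04 -0.09 -0.16] turn about tool x -0.05
 shift if turn first [12.04 -0.09 -0.16]
```

This matches the prediction to within 1 mm. I'll descend and grip.

```bash
python3 -m pendant '[[2.5,-0.1,-0.15,0,0.66],[3,0,0,0,0.66],[3,0,0,0,0.66],[2,0,0,0,0.66],[1.4,0,0,0,0.66],[0,0,0,0,0.66],[0,0,0,0,1],[0,0,0,0,1],[0,0,0,0,1],[0,0,0,0,1]]'; python3 -m pendant '[[-0.5,0,0,0,1],[-1,0,0,0,1],[-2,0,0,0,1],[-3,0,0,0,1],[-3.5,0,0,0,1],[-3.5,0,0,0,1],[-3.5,0,0,0,1],[-2.5,0,0,0,1],[0,0,0,0,1]]'; python3 -c "
from h import *
from plant import optics,env
m=np.radians(5); p=np.array([.445,-.3637])+.094*np.array([np.cos(m),np.sin(m)]); print(p)
go([p[0],p[1],.30],5)
c=optics.camera('side'); cv2.imwrite('pics/s13.png',c['frame'])"
```

```text
clock: 23.45
tcp_pos: [0.6199, 0.0028, 0.1299]
eef_rot: [0.469, 0.529, -0.469, 0.53]
contact_force: [-0.3, -0.3, 2.6]
grip_width: 0.105
clock: 24.58
tcp_pos: [0.6202, 0.0027, 0.3273]
eef_rot: [0.47, 0.528, -0.468, 0.531]
contact_force: [1.2, -0.1, -1.7]
grip_width: 0.105
[ 0.5386423  -0.35550736]
t 24.57 tcp [0.6202 0.0027 0.3273] toolx [ 0.006 -0.    -1.   ] y-head 6.91 F [ 1.2 -0.1 -1.7] w 0.105 j6 -0.21
 shift cm (old axes) [  2.69 -12.42  34.58] turn about tool x 1.91
 shift if turn first [  2.7  -11.26  34.97]
```

View pics/s13.png

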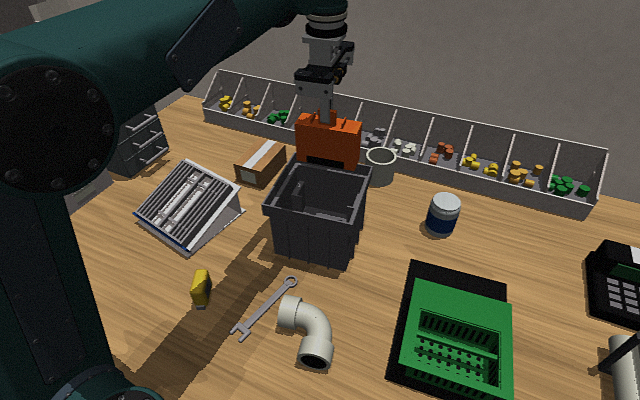

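The hood is out, upright and clear of the collar, and the basket stands level on the mat. I'll carry the hood over.

```bash
python3 -m pendant '[[0,-0.8,2.2,1,1],[0,-1.5,4.7,0.9,1],[0,-1.5,4.7,0,1],[0,-1.5,4.7,0,1],[0,-1.5,4.7,0,1],[0,-1.5,4.7,0,1],[0,-1.5,4.7,0,1],[0,-1,3,0,1],[0,0,0,0,1]]'; python3 -c "
from h import *
go([.5386,-.3555,.128],5)"
```

```text
clock: 25.75
tcp_pos: [0.5411, -0.3418, 0.3206]
eef_rot: [0.478, 0.522, -0.479, 0.519]
contact_force: [0.5, 0.8, -1.9]
grip_width: 0.105
t 25.75 tcp [ 0.5411 -0.3418  0.3206] toolx [-0.004  0.003 -1.   ] y-head 4.78 F [ 0.5  0.8 -1.9] w 0.105 j6 -0.74
 shift cm (old axes) [19.26 -0.29  1.41] turn about tool x -0.22
 shift if turn first [19.26 -0.29  1.41]
```

```bash
python3 -m pendant '[[2,-0.3,1.3,-0.2,1],[4,0,0,0,1],[4,0,0,0,1],[4,0,0,0,1],[2.5,0,0,0,1],[1,0,0,0,1],[0,0,0,0,1]]'; python3 -c "
from h import *
go([.5386,-.3555,.128],5)
from plant import optics,env
c=optics.camera('side'); cv2.imwrite('pics/s14.png',c['frame'])
c=optics.camera('top'); cv2.imwrite('pics/t14.png',c['frame'])"
```

```text
clock: 26.62
tcp_pos: [0.5406, -0.3519, 0.1481]
eef_rot: [0.477, 0.523, -0.476, 0.522]
contact_force: [-0.3, -0.1, -1.7]
grip_width: 0.104
t 26.62 tcp [ 0.5406 -0.3519  0.1481] toolx [-0.001  0.002 -1.   ] y-head 5.26 F [-0.3 -0.1 -1.7] w 0.104 j6 -0.76
 shift cm (old axes) [ 2.01 -0.23  0.34] turn about tool x 0.26
 shift if turn first [ 2.01 -0.23  0.35]
```

View pics/s14.png

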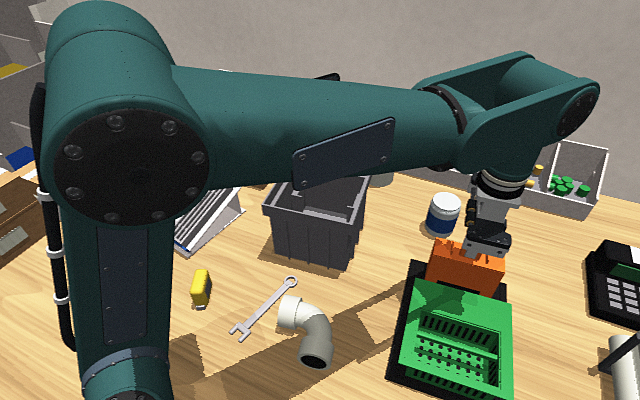

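View pics/t14.png

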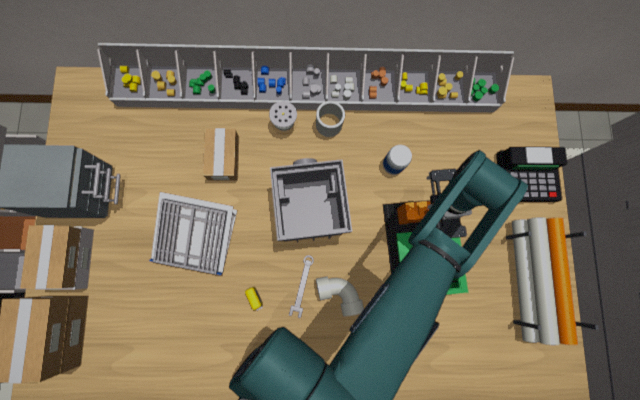

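The hood hovers over the far part of the mat, clear of the basket. I'll lower it gently.

```bash
python3 -m pendant '[[0.5,-0.2,0.3,0.2,1],[0.5,0,0,0,1],[0.4,0,0,0,1],[0.2,0,0,0,1],[0.1,0,0,0,1],[0.1,0,0,0,1],[0,0,0,0,1]]'; python3 -m pendant '[[0.1,0,0,0,1],[0.1,0,0,0,1],[0,0,0,0,1]]'
```

```text
clock: 27.6
tcp_pos: [0.539, -0.3561, 0.1309]
eef_rot: [0.478, 0.521, -0.478, 0.521]
contact_force: [0.2, 0.4, -1.7]
grip_width: 0.105
clock: 27.98
tcp_pos: [0.5389, -0.3561, 0.1288]
eef_rot: [0.478, 0.521, -0.478, 0.521]
contact_force: [0.4, -0.3, -1.6]
grip_width: 0.103
```

```bash
python3 -m pendant '[[0.1,0,0,0,1],[0,0,0,0,1]]'; python3 -m pendant '[[0.1,0,0,0,1],[0,0,0,0,1]]'
```

```text
clock: 28.22
tcp_pos: [0.539, -0.3561, 0.128]
eef_rot: [0.478, 0.521, -0.478, 0.521]
contact_force: [1.2, -1.1, -1.9]
grip_width: 0.1
clock: 28.48
tcp_pos: [0.539, -0.3561, 0.1279]
eef_rot: [0.478, 0.521, -0.478, 0.522]
contact_force: [-0.9, 1.0, 2.4]
grip_width: 0.101
```

Contact at the predicted height. I'll release and retreat.

```bash
python3 -m pendant '[[0,0,0,0,0.66],[0,0,0,0,0.66],[0,0,0,0,0.66],[0,0,0,0,0.66],[-1,0,0,0,0.66],[-3,0,0,0,0.66],[-5,0,0,0,0.66],[-5,0,0,0,0.66]]'; python3 -m pendant '[[0,5,-5,0,0.66],[0,5,-5,0,0.66],[0,0,-5,0,0.66],[0,0,-5,0,0.66],[0,0,0,0,0.66]]'; python3 -c "
from h import *
go([.5386,-.3555,.128],5)
from plant import optics,env
for n in ('side','top'):
    c=optics.camera(n); cv2.imwrite(f'pics/{n}15.png',c['frame']); np.savez(f'pics/{n}15.npz',**c)"
```

```text
clock: 29.48
tcp_pos: [0.5388, -0.356, 0.269]
eef_rot: [0.478, 0.521, -0.478, 0.521]
contact_force: [0.5, -1.2, 0.6]
grip_width: 0.337
clock: 30.1
tcp_pos: [0.6108, -0.1573, 0.2688]
eef_rot: [0.477, 0.522, -0.476, 0.523]
contact_force: [0.1, 0.1, 0.7]
grip_width: 0.341
t 30.1 tcp [ 0.6108 -0.1573  0.2688] toolx [ 0.002  0.    -1.   ] y-head 5.3 F [0.1 0.1 0.7] w 0.341 j6 -0.43
 shift cm (old axes) [14.06 -9.06 19.07] turn about tool x 0.3
 shift if turn first [14.06 -8.95 19.12]
```

View pics/side15.png

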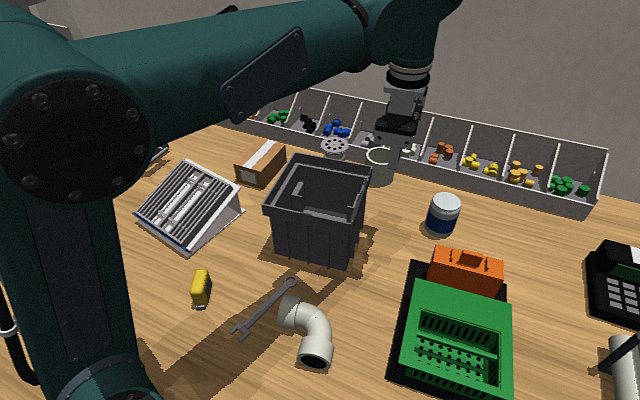

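View pics/top15.png

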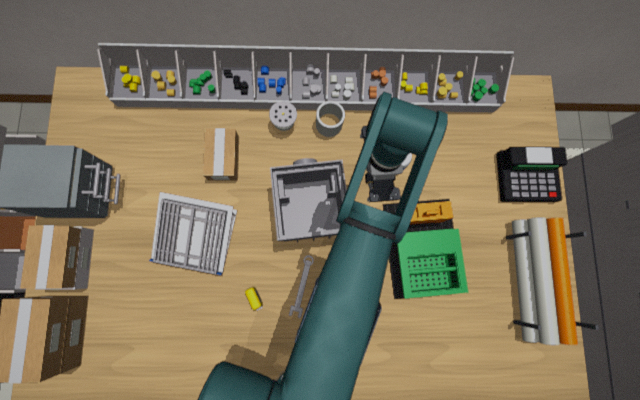

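Everything appears in place: hood at (437,210), basket at (432,262), grating at (193,233). One depth check of heights and tilt, then I'll hand in.

```bash
python3 - <<'E'
from h import *
c=load('pics/side15.npz'); W=cloud(c)
f=c["frame"].astype(int)
P=W.reshape(-1,3); F=f.reshape(-1,3)
def plane(m,n):
    p=P[m]; A=np.c_[p[:,:2],np.ones(len(p))]; k=np.linalg.lstsq(A,p[:,2],rcond=None)[0]; r=p[:,2]-A@k; 
    for _ in range(4): ok=abs(r)<.004; k=np.linalg.lstsq(A[ok],p[ok,2],rcond=None)[0]; r=p[:,2]-A@k
    print(n,ok.sum(),"tilt",np.degrees(np.arctan(np.hypot(*k[:2]))).round(2),"yaw",np.degrees(np.arctan2(k[1],k[0])).round(1),"med z",np.median(p[ok,2]).round(4),"cen",p[ok].mean(0).round(3),k)
near=(P[:,0]>.2)&(P[:,0]<.7)&(P[:,1]<-.2)&(P[:,1]>-.6)
orange=(F[:,2]>1.5*F[:,1])&(F[:,2]>2*F[:,0]); green=(F[:,1]>1.3*F[:,2])
plane(near&orange&(P[:,2]>.095)&(P[:,2]<.112),"hood roof")
plane(near&green&(P[:,2]>.065)&(P[:,2]<.084),"rim")
u=np.array([np.cos(np.radians(10.9)),-np.sin(np.radians(10.9))]); d=(P[:,:2]-[.4825,.346]); a=d@u; b=d@[-u[1],u[0]]
ht=(P[:,2]-.06-a*np.tan(np.radians(20)))*np.cos(np.radians(20))
m=(abs(a)<.09)&(abs(b)<.1)&(ht>.018)&(ht<.033); plane(m,"grating top"); print(np.median(ht[m]))
E
```

```text
hood roof 1046 tilt 0.7 yaw 3.6 med z 0.1047 cen [ 0.541 -0.358  0.105] [0.01223007 0.00077015 0.09832396]
rim 5795 tilt 0.15 yaw 4.4 med z 0.0745 cen [ 0.404 -0.372  0.074] [0.0025481  0.00019607 0.07349739]
grating top 2234 tilt 20.19 yaw -11.0 med z 0.0829 cen [0.473 0.343 0.083] [ 0.36099016 -0.07000988 -0.06334117]
0.024577268582091288
```

All the checks match: hood roof at 0.105 (0.104 expected), rim at 0.0745 and level, grating top 24.6 mm above the slope at 20.2°.

```bash
python3 -c "
from plant import env
print(env.finish_job(), env.read_state()['clock'])"
```

```text
the job is handed in; nothing more can be done
the job is handed in; nothing more can be done
```

The job is done and handed in at about 30 s of the 72 s allowed. I did it in the order asked: grating on the sloped stand, leaf basket on the mat, then the hood on the mat.

- **Grating:** I lowered it until its top edge met the slope, so it pivoted in the grip until flat. I then slid it down until it stopped against the lip, with about 14 N of push. The last check showed it tilted 20.2°, its top face 24.6 mm above the slope (25 expected), and its near edge square along the lip.
- **Basket:** I set it down gently on the near half of the mat. Its rim is level to 0.15° and at z = 0.0745 m (0.074 expected).
- **Hood:** I set it down upright on the far part of the mat, with about 3 cm planned between it and the basket's rim. Its roof is at z = 0.105 m (0.104 expected). The depth fit gave a roof tilt of 0.7°, which I put down to camera noise on a small face.
- **Rest of the scene:** The carton and the tin show no sign of having moved in the pictures. The gripper was clear of everything when I handed in. The largest wrist force I read was about 14 N, during the push against the lip. No check failed.

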